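# Match the blue iron's heat step and switch it on

## Task

On the sloping two-iron heat controller, push the blue selector round with a fingertip against its pointer bar, click by click and without gripping it, until it stands at the same heat step as the wood-coloured selector. Then switch the blue iron on by pressing the green-marked end of its rocker down until it snaps over. Be gentle with the selector, leave the wood-coloured channel as it is set, and do not shift or pick up the glue bottle and brass weight beside it.

Things in the scene. Friction and masses are not known exactly. Their poses are not given: they have to be found in the camera images.
- console: Two-iron heat controller, fixed to the table: dark box 164 mm deep (x), 236 mm wide (y); origin under its centre on the table, front (-x) towards the robot. Its charcoal panel slopes up by 10 degrees away from the robot, 58 mm above the table in the middle (44 mm at the front edge, 72 mm at the rear). Rocker frames stand 3.5 mm above the panel.
- blue_selector: Blue heat selector on the panel's right (-y) half: black bar 60 x 12 mm, 7 to 30 mm above the panel, over a blue disc 49 mm across. Origin on its axis at the bar's top; x along the bar to the white-lined pointer end (36 mm; tail 24 mm), z the axis, square to the panel. 8 clicks, 0.449 rad apart: off (x along the controller's +y), then clockwise steps 1 to 7. Starts at off, step 1 or 2.
- wood_selector: Wood-coloured heat selector on the panel's left (+y) half: black bar 60 x 12 mm, 7 to 30 mm above the panel, over a wood disc 49 mm across. Origin on its axis at the bar's top; x along the bar to the white-lined pointer end (36 mm; tail 24 mm), z the axis, square to the panel. 8 clicks, 0.449 rad apart: off (x along the controller's +y), then clockwise steps 1 to 7. At step 3, 4, 5 or 6.
- blue_tip (a point): Top of the pointer end of the blue selector's bar, 36 mm from the axis, 30 mm above the panel. About 5 N pushed square to the bar 26 mm from the axis moves the selector off a click; past half-way it snaps into the next by itself and stays. White bar and seven growing dots on the panel mark the 8 positions.
- wood_tip (a point): Top of the pointer end of the wood-coloured selector's bar, 36 mm from the axis, 30 mm above the panel.
- blue_rocker (a joint): Rocker switch of the blue iron, white, 48 x 22 mm, on the panel's right (-y) half, pivot 74 mm in front of (nearer the robot than) that selector's axis; it tips front to back. Rad: 0 = off (rear, green-marked end raised), 0.4 = on (rear end down). It snaps either way past 0.2 and stays. Starts off; about 4 N on the rear end tips it.
- blue_rocker_on (a point): Point on top of the blue rocker's rear, green-marked end, 17 mm behind its pivot; here it is pressed down. It lies about 14 mm above the panel when off and about 7 mm when on.
- wood_rocker (a joint): Rocker switch of the wood-coloured iron, white, 48 x 22 mm, on the panel's left (+y) half, pivot 74 mm in front of (nearer the robot than) that selector's axis; it tips front to back. Rad: 0 = off (rear, green-marked end raised), 0.4 = on (rear end down). It snaps either way past 0.2 and stays. Starts on and stays on.
- glue: White glue bottle with orange nozzle, 44 mm across, 126 mm tall, left of the controller; origin under its centre. Loose; leave it where it is.
- weight: Brass paperweight with a knob on top, 35 x 60 x 50 mm, left of the controller; origin under its centre. Loose; leave it where it is.

How it is judged:
On the way, in this order (a step that is already met when the one before it is completed fails the run):
1. the blue selector rests at the wood selector's step while the blue rocker is still off (angle between the x axis of blue_selector and the x axis of wood_selector, either way round below 0.13 rad and value of joint blue_rocker below 0.1 rad), for 0.2 s.
2. the blue rocker is snapped over to on (value of joint blue_rocker above 0.33 rad), for 0.2 s.
At the end, for the whole second after the job is handed in: The blue selector rests at the wood-coloured selector's step (pointers parallel within 0.13 rad), the blue rocker is snapped on (over 0.33 rad), the wood-coloured channel is as it was, and the glue bottle and brass weight stand where they were (within 15 mm) (angle between the x axis of blue_selector and the x axis of wood_selector, either way round below 0.13 rad and value of joint each of blue_rocker, wood_rocker above 0.33 rad and distance of wood_tip from where it was at the start of the episode below 0.008 m and distance of each of glue, weight from where it was at the start of the episode below 0.015 m); the robot touches nothing.
It fails at once if the blue selector is gripped or forced (over 25 N between fingers and selector) (contact force between the fingers and blue_selector above 25 N).
It fails at once if the wood-coloured selector or its rocker is disturbed (distance of wood_tip from where it was at the start of the episode above 0.008 m or value of joint wood_rocker below 0.2 rad).
It fails at once if the glue bottle or the brass weight is shifted or lifted by more than 15 mm (distance of any of glue, weight from where it was at the start of the episode above 0.015 m).
It also fails if it takes over 61 s, if anything falls off the work surface, if the arm or the gripper's body presses on something with over 40 N, if the wrist force passes 120 N, or if a joint passes its speed limit or range.

## Robot

A 6-joint arm with a two-finger parallel gripper is mounted at the origin on the work surface; the furniture and walls round the work are solid. World frame = base frame: x ahead of the robot, y to its left, z up, the work surface at z = 0. Lengths are in m, angles in rad, forces in N, time in s.
With the tool pointing down it reaches from about 0.35 to 0.725 m from the base axis. Payload 4.3 kg.
Tool frame: the origin (TCP) lies midway between the tips of the shut fingers; the grasp point (between the pads) lies 19 mm behind it; z points along the fingers, y is the line along which they close (so a half turn about z gives the same grasp; the last joint's range is limited). The gripper opens to 85 mm and grips with 20 to 120 N. Pads are 22 mm wide; open, the fingers measure 114 mm over their backs; the gripper's body (76 mm by 85 mm) begins 54 mm behind the grasp point. The pads swing forward as they close: fully open they stand 13 mm farther back than shut.
Start: joints at [-0.11, 0.377, 0.081, 1.274, 0, 1.46], TCP at [0.575, 0, 0.231] pointing down, gripper open.
Joint ranges: [-2.72, 2.72], [-0.84, 1.66], [-1.02, 1.22], [-1.77, 2.12], [-1.37, 1.28], [-3.14, 3.14]. Speed limits (rad/s): [2.57, 2.57, 3.14, 3.14, 3.14, 3.14].

## Interface

Orientations are given as [roll, pitch, yaw] about the fixed x, y, z axes, in that order (R = Rz(yaw) Ry(pitch) Rx(roll)).
In Python, from bench import * gives the robot as it stands. Calls block until the motion is done:
- move_ptp(position, orientation): joint-space move of the TCP to a pose.
- move_l(position, attitude=None, velocity=0.15, guard=None): straight line of the TCP; attitude=None keeps the orientation; velocity is the mean speed in m/s. With guard (N) it stops when the force on the tool has changed by that much, and returns True; else False.
- set_joints(angles): joint-space move.
- gripper_to(opening): opening from 0.0 (shut) to 1.0 (fully open); the grip force is fixed at half the most; returns when the fingers have stopped.
- hold(seconds).
- solve_ik(position, orientation): joint angles nearest the present ones, or None.
- grab_frame(name): name is "scene" or "side" or "wrist"; returns (picture, depth): 420x560x3 uint8, red, green, blue; 420x560 float32, m along the optical axis (not along the pixel's ray), 0 where there is no reading.
- calibration(name): a dict with "mtx" (3x3 intrinsics, pixels), "dist_coeffs" ([k1, k2, p1, p2, k3] as OpenCV has them; the pictures are not rectified), "pose" (4x4, takes a point from camera to world coordinates); the wrist camera has in their place "hand_eye" (4x4, takes a point from camera to tool coordinates, whose origin is the TCP and whose axes are the flange's). Camera axes: x right, y down, z forward; pixel columns grow to the right and rows downward; lengths in m; the calibration is good to about 2 mm. A picture is of the moment at which its call begins: read the wrist's pose just before it. calibration takes no time and is no camera call.
A pose or a line that the arm cannot do raises PlanningError and nothing moves.
- hand_in(): hands the job in; it is judged then, once.
Readings, each from a call of its own:
- get_t(): time.
- get_joint_pos(): joint angles.
- get_qd(): joint speeds.
- get_joint_torque(): joint torques, N m.
- get_tcp_pos(): TCP position.
- get_tcp_rot(): TCP orientation.
- get_contact_force(): force on the tool from outside, world axes, zero at the start.
- get_torque(): the same for the moment, N m.
- get_opening(): opening from 0.0 (shut) to 1.0 (fully open).
- get_grip_force(): force on a finger pad.
Only numpy, scipy, OpenCV 4.12 (cv2) and the standard library are available. Lean on these libraries where they do the work, as an engineer would, in place of code of your own. Each camera call takes 0.05 s, during which the arm holds its last target. There are 200 camera calls.

## Working session

There is one attempt and no reset: what is moved stays moved. The work goes in short steps, each a Python script; the robot and the scene stay as the last script left them, time stands still between calls to the robot, and variables do not carry over. Pictures are saved under pics/ and viewed, at most 10 in all, crops included, and the job is handed in when it is done.

```bash
mkdir -p pics
python3 - <<'E'
from bench import *
import numpy as np, cv2
print(get_t(),get_tcp_pos(),get_tcp_rot(),get_joint_pos())
for n in ("scene","side","wrist"):
    p,d=grab_frame(n); cv2.imwrite(f"pics/{n}0.png",p[:,:,::-1]); np.save(f"pics/{n}0.npy",d)
    c=calibration(n); print(n,{k:np.round(v,4).tolist() for k,v in c.items()}, (d>0).mean())
E
```

```text
0.0 [5.74359723e-01 6.86240121e-05 2.30381766e-01] [-3.13960386e+00 -2.28886655e-04  1.57078167e+00] [-1.10319193e-01  3.78055538e-01  7.96687339e-02  1.27441143e+00
  8.56648085e-06  1.46049156e+00]
scene {'mtx': [[412.9491, 0.0, 274.6079], [0.0, 412.9491, 210.3525], [0.0, 0.0, 1.0]], 'dist_coeffs': [-0.0773, 0.0, 0.0, 0.0, 0.0], 'pose': [[0.7603, -0.3929, 0.5172, 0.0065], [-0.6493, -0.4407, 0.6198, -0.6117], [-0.0156, -0.8071, -0.5902, 0.6118], [0.0, 0.0, 0.0, 1.0]]} 0.9959863945578231
side {'mtx': [[453.3798, 0.0, 284.102], [0.0, 453.3798, 201.1343], [0.0, 0.0, 1.0]], 'dist_coeffs': [-0.0259, 0.0, 0.0, 0.0, 0.0], 'pose': [[0.8213, -0.374, 0.4308, 0.0813], [-0.5705, -0.5392, 0.6195, -0.6146], [0.0006, -0.7546, -0.6562, 0.6433], [0.0, 0.0, 0.0, 1.0]]} 0.9962670068027211
wrist {'mtx': [[364.1123, 0.0, 279.8102], [0.0, 364.1123, 215.4515], [0.0, 0.0, 1.0]], 'dist_coeffs': [0.002, 0.0, 0.0, 0.0, 0.0], 'hand_eye': [[0.0004, -0.9567, -0.2909, 0.0744], [1.0, 0.0004, -0.0001, -0.0006], [0.0002, -0.2909, 0.9567, -0.1422], [0.0, 0.0, 0.0, 1.0]]} 0.9960501700680272
```

View pics/scene0.png

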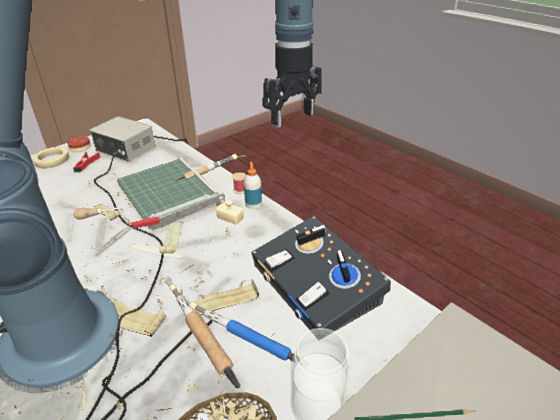

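View pics/wrist0.png

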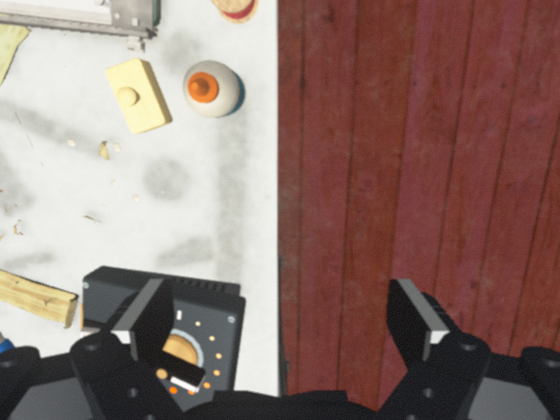

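The scene picture shows the console at about (320,272), with the blue disc at (345,275), the wood disc at (312,243), and the rockers at (312,293) and (278,258). The bottle at (253,188) and the weight at (229,213) lie to its left. The wrist view shows only the wood half, at (180,350). Next I'll get rough positions and a wrist view over the console.

```bash
cat > h.py <<'E'
from bench import *
import numpy as np, cv2
from scipy.spatial.transform import Rotation as Ro
def campose(n):
    c=calibration(n)
    if n!="wrist": return c,np.array(c["pose"])
    T=np.eye(4);T[:3,:3]=Ro.from_euler('xyz',get_tcp_rot()).as_matrix();T[:3,3]=get_tcp_pos()
    return c,T@np.array(c["hand_eye"])
def rays(c,px):
    u=cv2.undistortPoints(np.float64(px).reshape(-1,1,2),np.array(c["mtx"]),np.array(c["dist_coeffs"])).reshape(-1,2)
    return np.c_[u,np.ones(len(u))]
def bydepth(c,T,px,z): return (rays(c,px)*np.asarray(z)[:,None])@T[:3,:3].T+T[:3,3]
def onplane(c,T,px,p0,n):
    r=rays(c,px)@T[:3,:3].T; o=T[:3,3]
    return o+r*(((p0-o)@n)/(r@n))[:,None]
E
python3 - <<'E'
from h import *
for n,P in (("scene",[(345,275),(312,243),(312,293),(278,258),(253,190),(229,213),(315,217),(253,253),(315,328),(390,283)]),):
    d=np.load(f"pics/{n}0.npy");c,T=campose(n)
    print(np.round(bydepth(c,T,P,[d[y,x] for x,y in P]),3))
for n in("side",): 
    p=cv2.imread("pics/side0.png"); h=cv2.cvtColor(p,cv2.COLOR_BGR2HSV)
    m=cv2.inRange(h,(105,150,80),(125,255,255)); ys,xs=np.nonzero(m);print(len(xs),np.median(xs),np.median(ys))
E
```

```text
[[ 0.431 -0.293  0.09 ]
 [ 0.465 -0.177  0.071]
 [ 0.378 -0.266  0.06 ]
 [ 0.392 -0.157  0.06 ]
 [ 0.507  0.07   0.058]
 [ 0.43   0.066  0.028]
 [ 0.529 -0.121  0.072]
 [ 0.375 -0.098  0.043]
 [ 0.275 -0.371  0.151]
 [ 0.5   -0.345  0.062]]
1027 272.0 316.0
```

Run:
```python
from h import *
gripper_to(0.0)
for i,(x,y) in enumerate([(0.43,-0.27),(0.37,-0.23)]):
    move_ptp([x,y,0.28],[np.pi,0,1.5708]); hold(0.3)
    c,T=campose("wrist"); p,d=grab_frame("wrist")
    cv2.imwrite(f"pics/w{i+1}.png",p[:,:,::-1]); np.savez(f"pics/w{i+1}.npz",d=d,T=T,p=p)
print(get_t(),get_joint_pos(),get_contact_force())
```

```text
3.1917 [-7.01890731e-01  8.50569976e-02 -1.71965660e-01  1.31393906e+00
  1.73925115e-05  8.68799114e-01] [-0.47190399 -0.08232494  0.29466328]
```

View pics/w1.png

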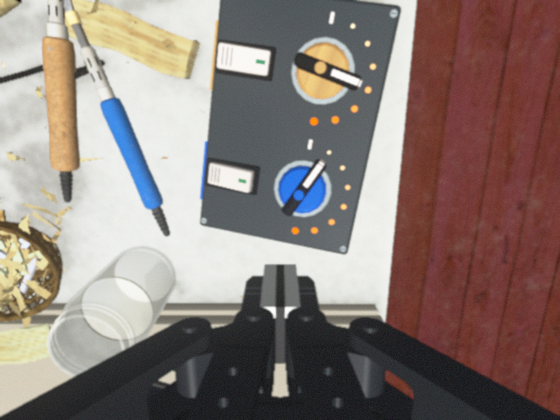

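View pics/w2.png

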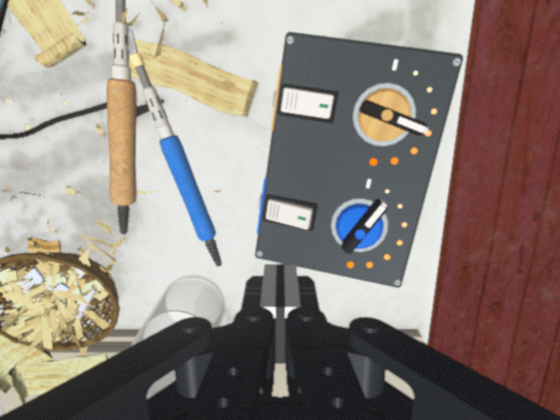

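Both wrist views show the whole panel. In w2 the blue selector is at (360,228) with its pointer up-right, at about step 1 or 2. The wood selector is at (387,115) and points right and slightly down. The blue rocker's green mark is at (300,215), and the corner screws are at (291,40), (456,62), (260,254) and (397,283). I'll measure these in both views.

```bash
cat > meas.py <<'E'
from h import *
def blobs(m,amin):
    n,l,s,ce=cv2.connectedComponentsWithStats(m); return [(s[i,4],ce[i],l==i) for i in range(1,n) if s[i,4]>=amin]
def feats(p,roi):
    h=cv2.cvtColor(p,cv2.COLOR_RGB2HSV); R=np.zeros(h.shape[:2],np.uint8); cv2.fillConvexPoly(R,np.int32(roi),255)
    f={}
    b=cv2.inRange(h,(105,150,100),(125,255,255))&R; w=cv2.inRange(h,(8,80,120),(25,200,255))&R
    for k,m in(("blue",b),("wood",w)):
        B=max(blobs(m,5),key=lambda t:t[0])[2]|0
        allp=np.argwhere(m>0)[:,::-1]; c0=np.argwhere(B)[:,::-1].mean(0)
        pts=allp[np.linalg.norm(allp-c0,axis=1)<36]
        (x,y),r=cv2.minEnclosingCircle(np.float32(pts)); e=cv2.fitEllipse(cv2.convexHull(np.float32(pts)))
        f[k+"_disc"]=np.array(e[0]); f[k+"_r"]=r
    wh=cv2.inRange(h,(0,0,200),(179,45,255))&R
    for k in("blue","wood"):
        cand=[t for t in blobs(wh,25) if np.linalg.norm(t[1]-f[k+"_disc"])<45 and 60<t[0]]
        f[k+"_white"]=[(t[0],t[1],t[2]) for t in cand]
    g=cv2.inRange(h,(50,80,50),(90,255,255))&R
    f["green"]=sorted([t[1] for t in blobs(g,6)],key=lambda t:t[1])
    return f
E
python3 - <<'E'
from meas import *
F=[];C=[]
rois={1:[(222,0),(393,5),(345,248),(203,222)],2:[(288,36),(462,58),(400,286),(258,256)]}
for i in(1,2):
    z=np.load(f"pics/w{i}.npz"); f=feats(z["p"],rois[i]); F.append(f); C.append((calibration("wrist"),z["T"]))
    print(i,f["blue_disc"],f["blue_r"],f["wood_disc"],f["wood_r"],f["green"],[(k,[(a,b.round(1)) for a,b,_ in f[k+"_white"]]) for k in("blue","wood")])
def tri(a,b):
    A=np.zeros((3,3));v=np.zeros(3);rs=[]
    for (c,T),p in zip(C,(a,b)):
        r=T[:3,:3]@rays(c,[p])[0]; r/=np.linalg.norm(r); M=np.eye(3)-np.outer(r,r);A+=M;v+=M@T[:3,3];rs.append((M,T[:3,3]))
    X=np.linalg.solve(A,v); return X.round(4),[round(float(np.linalg.norm(M@(X-o))),4) for M,o in rs]
for k in("blue_disc","wood_disc"): print(k,*tri(F[0][k],F[1][k]))
for a,b in zip(F[0]["green"],F[1]["green"]): print("green",*tri(a,b))
for k in("blue","wood"):
    if F[0][k+"_white"] and F[1][k+"_white"]:
        w=[max(f[k+"_white"],key=lambda t:t[0]) for f in F]; print(k,"white",*tri(w[0][1],w[1][1]))
# plane from depth
z=np.load("pics/w2.npz");d=z["d"];P=[(330,160),(320,60),(420,75),(340,200),(315,245),(270,200),(430,170),(285,150),(380,275)]
X=bydepth(*C[1],P,[d[y,x] for x,y in P]);n=np.linalg.svd(X-X.mean(0))[2][2];n*=np.sign(n[2]);print("plane",X.mean(0),n,np.degrees(np.arccos(n[2])),"up-az",np.degrees(np.arctan2(-n[1],-n[0])),((X-X.mean(0))@n).round(4))
P=np.float64([(291,40),(456,62),(397,283),(260,254)]);Y=onplane(*C[1],P,X.mean(0),n);print(Y.round(4),[np.linalg.norm(Y[i]-Y[i-1]).round(4) for i in range(4)])
np.savez("plane.npz",p0=X.mean(0),n=n)
E
```

```text
1 [301.80993652 189.15527344] 23.061494827270508 [323.22891235  68.24514008] 26.919919967651367 [array([259.6875,  61.3125]), array([241.5, 180.5])] [('blue', [(np.int32(177), array([287.9, 175. ])), (np.int32(166), array([313.2, 174.2])), (np.int32(170), array([319.8, 198. ]))]), ('wood', [(np.int32(226), array([333.3,  48.8])), (np.int32(288), array([315.3,  92.4])), (np.int32(210), array([345.7,  77.2]))])]
2 [359.2338562  225.84660339] 22.87546157836914 [384.22720337 114.4216156 ] 27.028484344482422 [array([323.07142857, 105.35714286]), array([301.45454545, 217.90909091])] [('blue', [(np.int32(131), array([345.3, 213.8])), (np.int32(151), array([375.6, 215. ])), (np.int32(82), array([376.5, 236.8]))]), ('wood', [(np.int32(392), array([381.9, 116.1])), (np.int32(195), array([412. , 124.8]))])]
blue_disc [ 0.4518 -0.2756  0.066 ] [0.0001, 0.0001]
wood_disc [ 0.4683 -0.164   0.0678] [0.0009, 0.0009]
green [ 0.411  -0.1567  0.06  ] [0.0001, 0.0001]
green [ 0.3919 -0.2665  0.0678] [0.0001, 0.0001]
blue white [ 0.4375 -0.2373  0.1695] [0.0051, 0.0051]
wood white [ 0.4664 -0.1751  0.0545] [0.0089, 0.0089]
plane [ 0.43274047 -0.22291039  0.05748625] [-0.14829137  0.0259922   0.98860208] 8.658921097323288 up-az -9.94169485761432 [-0.0001 -0.0019  0.0011 -0.0009 -0.0018  0.0039  0.0011 -0.0009 -0.0006]
[[ 0.3804 -0.0979  0.0463]
 [ 0.528  -0.1194  0.0691]
 [ 0.4955 -0.3387  0.0699]
 [ 0.3479 -0.3149  0.0472]] [np.float64(0.2194), np.float64(0.1509), np.float64(0.2217), np.float64(0.1512)]
```

```bash
python3 - <<'E'
from meas import *
C=[(calibration("wrist"),np.load(f"pics/w{i}.npz")["T"]) for i in(1,2)]
def tri(a,b):
    A=np.zeros((3,3));v=np.zeros(3)
    for (c,T),p in zip(C,(a,b)):
        r=T[:3,:3]@rays(c,[p])[0]; r/=np.linalg.norm(r); M=np.eye(3)-np.outer(r,r);A+=M;v+=M@T[:3,3]
    return np.linalg.solve(A,v)
yaw=-0.1465; R=(Ro.from_euler('z',yaw)*Ro.from_euler('y',-np.radians(10))).as_matrix()  # panel frame: x up-slope, y, z normal
O=np.array([.4379,-.2177,.058])
print("mid screws",O)
for nme,p in dict(bdisc=tri((301.8,189.2),(359.2,225.8)),wdisc=tri((323.2,68.2),(384.2,114.4)),bw=tri((313.2,174.2),(375.6,215)),ww=tri((345.7,77.2),(412,124.8)),gb=tri((241.5,180.5),(301.45,217.9)),gw=tri((259.7,61.3),(323.07,105.36)),s1=tri((204,221),(260,254)),s2=tri((344,248),(397,283)),s3=tri((394,13),(456,62))).items():
    print(nme,p.round(4),"panel frame",(R.T@(p-O)).round(4))
b=R.T@(tri((313.2,174.2),(375.6,215))-tri((301.8,189.2),(359.2,225.8)));w=R.T@(tri((345.7,77.2),(412,124.8))-tri((323.2,68.2),(384.2,114.4)))
for v in(b,w): a=np.arctan2(v[1],v[0]); print((np.pi/2-a)/.449,v)
E
python3 - <<'E'
import cv2
p=cv2.imread('pics/w1.png')[0:260,190:410]; cv2.imwrite('pics/crop1.png',cv2.resize(p,None,fx=2.3,fy=2.3,interpolation=cv2.INTER_CUBIC))
E
```

```text
mid screws [ 0.4379 -0.2177  0.058 ]
bdisc [ 0.4518 -0.2757  0.0657] panel frame [ 0.0232 -0.0553  0.0037]
wdisc [ 0.4683 -0.164   0.0678] panel frame [0.0236 0.0576 0.0058]
bw [ 0.4601 -0.2554  0.0939] panel frame [ 0.0333 -0.034   0.0306]
ww [ 0.4848 -0.1728  0.0962] panel frame [0.0459 0.0513 0.0307]
gb [ 0.3919 -0.2665  0.0678] panel frame [-0.0361 -0.055   0.0163]
gw [ 0.411  -0.1567  0.06  ] panel frame [-0.0346  0.0564  0.0081]
s1 [ 0.3478 -0.3154  0.0464] panel frame [-0.0758 -0.1098  0.0016]
s2 [ 0.4962 -0.3384  0.0689] panel frame [ 0.0761 -0.1109 -0.0023]
s3 [ 0.528  -0.1191  0.0694] panel frame [ 0.0756  0.1107 -0.0017]
0.984963301219164 [0.01008402 0.02129541 0.02693211]
4.10850597482428 [ 0.02227729 -0.00625961  0.02482202]
```

View pics/crop1.png

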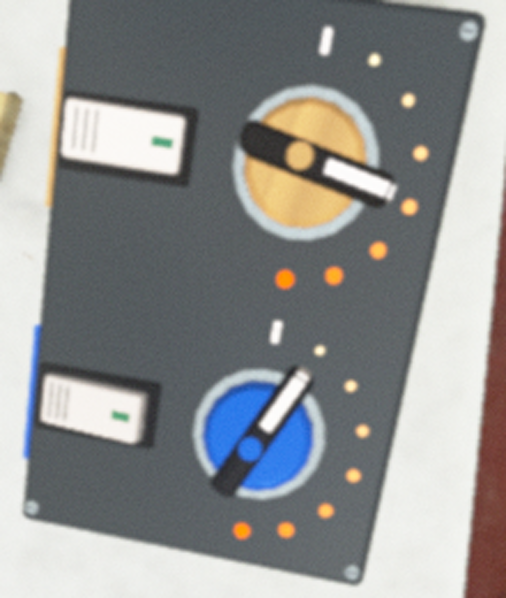

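The crop and the triangulation agree: blue is at step 1 (0.98) and wood is at step 4 (4.11). Heights, screw spacing and the 74 mm rocker offset all check out. The shut fingers' side face is 11 mm from the TCP, so I'll push with that along an arc about the axis, starting with one click and logging the force.

```bash
cat > act.py <<'E'
from h import *
yaw=-0.1465; R=(Ro.from_euler('z',yaw)*Ro.from_euler('y',-np.radians(10))).as_matrix(); O=np.array([.4379,-.2177,.058])
AX=np.array([.0232,-.0553])
def pose(x,y,h,tx):   # panel-frame point and tool x direction in the panel
    X=np.array([tx[0],tx[1],0]);Z=np.array([0,0,-1.]);M=R@np.c_[X,np.cross(Z,X),Z]
    return O+R@np.array([x,y,h]),Ro.from_matrix(M).as_euler('xyz')
def push(s,h=.012,r=.026,off=.017):   # finger face flush with the bar at click s
    a=np.pi/2-.449*s; n=np.array([-np.sin(a),np.cos(a)])
    return pose(*(AX+r*np.array([np.cos(a),np.sin(a)])+off*n),h,n)
def sweep(a,b,ds=.2):
    for s in np.linspace(a,b,int(np.ceil((b-a)/ds-1e-6))+1)[1:]:
        hit=move_l(*push(s),velocity=.03,guard=14)
        print(round(s,2),hit,np.round(get_contact_force(),1),round(get_t(),1))
        if hit: break
E
python3 - <<'E'
from act import *
for s in(.3,2,3.8): print(solve_ik(*push(s)))
move_ptp(*push(.3,h=.07)); print(get_t(),get_joint_pos())
move_l(*push(.3),velocity=.08,guard=8); print(get_tcp_pos()-push(.3)[0],get_contact_force())
sweep(.3,1.7)
p,d=grab_frame("side"); cv2.imwrite("pics/s1.png",cv2.resize(p[120:360,180:460,::-1],None,fx=2.4,fy=2.4))
E
```

```text
[-0.68944609  0.23230643 -0.58540084  0.60325113  0.08983798 -0.40149839]
[-0.66183066  0.26306711 -0.53040328  0.62508574  0.08568255  0.38920811]
[-0.67228895  0.29981789 -0.46808167  0.65155278  0.08726396  1.18703129]
4.3583 [-0.70123289  0.15079672 -0.51675452  0.75396107  0.09149918 -0.4124267 ]
[ 0.00028537 -0.00024381  0.00040675] [ 0.13417868  0.70793958 -0.26893255]
0.5 False [ 0.1 -0.1  0.4] 5.5
0.7 False [-0.4  0.3 -0.4] 5.7
0.9 False [-0.1 -0.5  0.5] 6.0
1.1 False [-1.  -0.6 -0.8] 6.2
1.3 False [-3.9  2.   1. ] 6.5
1.5 False [ 0.1  0.5 -0.8] 6.7
1.7 False [ 0.4 -0.6 -0.3] 7.0
```

View pics/s1.png

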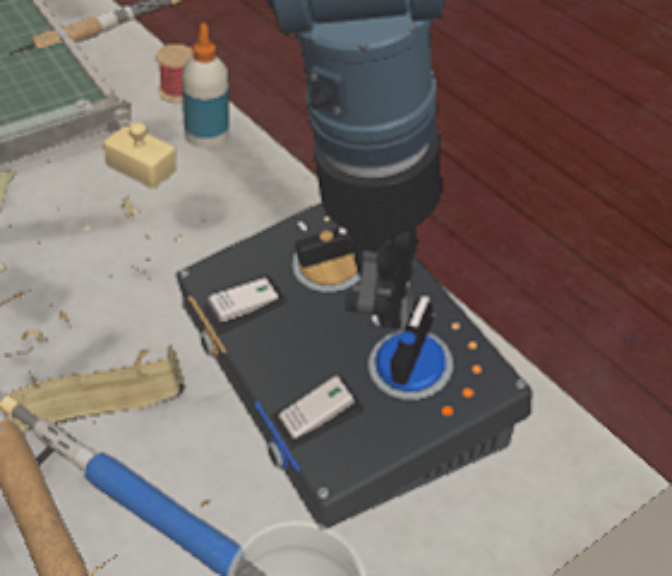

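The push peaked at about 4.4 N and then dropped as the selector clicked, with the finger behind the pointer (pointer at about (420,320)) and clear of the wood bar. I'll do the other two clicks, retreat and check.

Run:
```python
from act import *
sweep(1.7,3.7)
move_l(*push(3.4),velocity=.05); move_l(*push(3.4,h=.08),velocity=.12)
move_ptp([0.37,-0.23,0.28],[np.pi,0,1.5708]); hold(.3)
c,T=campose("wrist"); p,d=grab_frame("wrist"); np.savez("pics/w3.npz",d=d,T=T,p=p)
cv2.imwrite("pics/w3.png",cv2.resize(p[20:300,240:480,::-1],None,fx=2,fy=2)); print(get_t())
from meas import feats
f=feats(p,[(288,36),(462,58),(400,286),(258,256)])
for k,ax in(("blue",AX),("wood",np.array([.0236,.0576]))):
    for a,q,_ in f[k+"_white"]:
        X=R.T@(onplane(c,T,[q],O+R[:,2]*.0305,R[:,2])[0]-O); v=X[:2]-ax; print(k,a,q.round(0),np.linalg.norm(v).round(4),((np.pi/2-np.arctan2(v[1],v[0]))/.449).round(2))
```

```text
1.9 False [-0.6  0.5 -0.2] 7.3
2.1 False [-0.9  0.2 -0.1] 7.5
2.3 False [-2.7  4.   1. ] 7.8
2.5 False [-0.9  0.6 -1. ] 8.0
2.7 False [ 0.4 -0.3  0.2] 8.3
2.9 False [ 0.5 -0.1 -0.1] 8.5
3.1 False [-1.3  1.2 -0.9] 8.8
3.3 False [-1.3  3.3  0.8] 9.0
3.5 False [-0.7  0.4  0.9] 9.3
3.7 False [ 0.3 -0.4  0.4] 9.5
11.5917
blue 252 [360. 221.] 0.0147 -0.71
blue 148 [384. 246.] 0.0233 4.04
wood 388 [382. 117.] 0.006 9.43
wood 194 [414. 126.] 0.0234 4.11
```

View pics/w3.png

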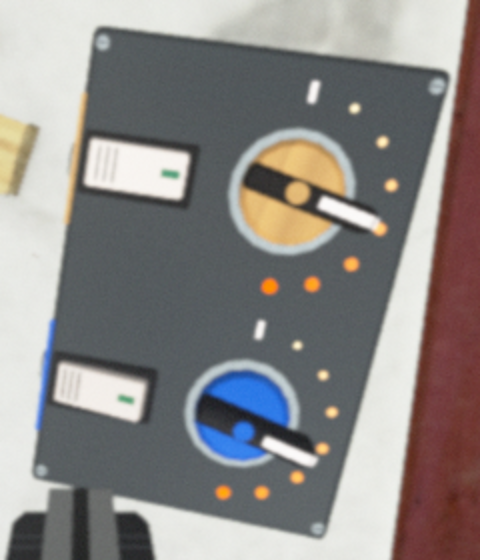

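The crop shows blue at step 4 (4.04) parallel to wood (4.11), with the white lines at (290,450) and (348,212). Wood is unchanged and the blue rocker is still off. Next I'll press the blue rocker.

Run:
```python
from act import *
px,py=-.031,-.0555
P=lambda h:pose(px,py,h,(-1,0))
move_ptp(*P(.07)); move_l(*P(.022),velocity=.1,guard=15)
for h in np.arange(.018,.0065,-.002):
    hit=move_l(*P(h),velocity=.02,guard=18); print(round(h,4),hit,np.round(get_contact_force(),1))
    if hit: break
print("h",R.T@(get_tcp_pos()-O))
hold(.2); move_l(*P(.08),velocity=.1)
move_ptp([0.37,-0.23,0.28],[np.pi,0,1.5708]); hold(.3)
p,d=grab_frame("wrist")
cv2.imwrite("pics/w4.png",cv2.resize(p[20:300,240:480,::-1],None,fx=2,fy=2)); print(get_t())
```

```text
0.018 False [ 0.2 -0.4  0.2]
0.016 False [ 0.3 -0.1  0.2]
0.014 False [ 0.2 -0.   2.4]
0.012 False [ 0.7 -0.8  2. ]
0.01 False [-0.5 -0.   0.2]
0.008 False [-4.3  2.2 11.4]
h [-0.03163683 -0.05534079  0.00854871]
17.9667
```

View pics/w4.png

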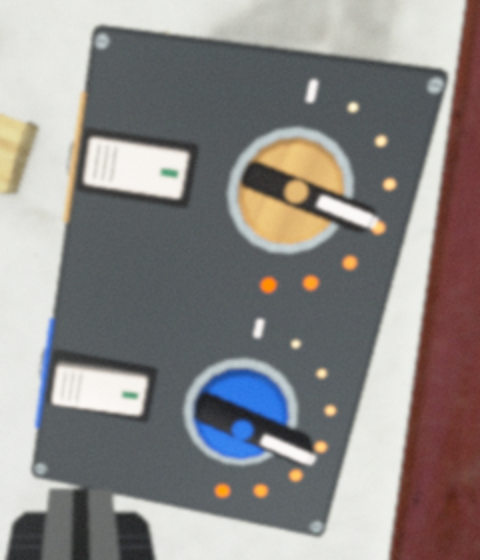

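The blue rocker's green end moved from (126,399) to (130,395) and now matches the wood rocker. The force trace shows the snap followed by the hard stop. Both selectors are still parallel.

```bash
python3 -c "
from bench import *
print(hand_in())"
```

```text
the job is handed in; nothing more can be done
None
```

The job is handed in: the blue selector was pushed from step 1 to step 4, matching the wood selector, then the blue rocker was snapped on, and nothing else was touched (hand-in returned no verdict).

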